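# Find the bead case that rattles and hold it out over the beading board

### The arm

A 7-joint arm with a two-finger parallel gripper is mounted at the origin on the work surface. World frame = base frame: x ahead of the robot, y to its left, z up, the work surface at z = 0. Lengths are in m, angles in degrees, forces in N, time in s.
With the tool pointing down it reaches from about 0.425 to 0.875 m from the base axis. Payload 4.7 kg.
Tool frame: the origin (TCP) lies midway between the tips of the shut fingers; the grasp point (between the pads) lies 19 mm behind it; z points along the fingers, y is the direction in which the jaws open and shut (so a half turn about z gives the same grasp; the last joint's range is limited). The gripper opens to 87 mm and grips with 3 to 60 N. Pads are 19 mm wide; open, the fingers measure 117 mm over their backs; the gripper's body (75 mm by 190 mm) begins 51 mm behind the grasp point.
Start: joints at [65.438, 18.392, -4.016, 83.108, 1.295, 78.541, -3.26], TCP at [0.278, -0.587, 0.223] pointing down, gripper open.
Joint ranges: [-163.93, 163.93], [-17.29, 119.83], [-79.2, 71.16], [3.27, 140.29], [-89.18, 269.18], [5.43, 117.66], [-154.24, 154.24]. Speed limits (degrees/s): [147.25, 147.25, 180, 180, 180, 180, 180].

### API

Orientations are given as [roll, pitch, yaw] about the fixed x, y, z axes, in that order (R = Rz(yaw) Ry(pitch) Rx(roll)).
In Python, from cell import env gives the robot as it stands.
- The arm moves only by the tool apply_moves, never from a script. Its argument "targets" is a list of rows, each a list of 2 entries, a list of its own where there are three numbers: the shift along the world's x, y, z in mm, then the turn, a rotation vector about the world's x, y, z in rad. A call has 1 to 8 rows; each row is the pose to reach, as a shift and turn from the pose commanded when the call began; what a row does not reach only later rows make up. A row lasts 1/10 s, in which the tool goes at most 50 mm and 8.59 degrees, less where a joint would pass 70% of its speed; a pose out of reach is approached as far as the arm can. A call with a gripper value outside its range is refused whole. "hand" is the finger opening in mm, from 0 to 87, set as the call begins (left out, the last holds). The fingers move at their own pace and stop on an object; "squeeze" is the grip in N (left out, the last holds). Time passes only in rows, so rows that repeat a pose let the fingers close. It gives the time, the measured TCP pose, the force and the opening at its end, in the units of the state.
- env.get_obs(): the state, without advancing time (a new reading comes with each control period).
- env.read_camera(name): name is "side" or "top" or "wrist"; returns a dict with "image" (384x512x3 uint8, red, green, blue), "camera_matrix" (3x3 intrinsics, pixels), "camera_from_world" (4x4, takes a point from world to camera coordinates); the wrist camera has in their place "mount" (4x4, takes a point from camera to tool coordinates, whose origin is the TCP and whose axes are the flange's). Camera axes: x right, y down, z forward; pixel columns grow to the right and rows downward; lengths in m; the calibration is good to about 2 mm. A picture is of the moment at which its call begins: read the wrist's pose just before it. There is no depth.
- env.sign_off(): hands the job in, once; it reports no verdict.
Trained networks look in a picture, given as the dict that the camera call returned (one of the last four; its "shot" number tells which), for a name from the list of things; names that differ only in an ending like _2 or _b are one class to them, and where a whole thing is asked for, a point or a joint stands for the part that bears it (a point fixed in the world has none). Each returns a list of dicts, best first, with "conf" (0 to 1); they miss things now and then, are a little off and sometimes report something else, mostly with a low value. They report only what shows in the picture. A call takes as long as a camera call.
- env.regions_of(picture, target): "region" (384x512 bool, what is visible of it) and "rect" ([left, top, right, bottom] in pixels, round what is visible of it).
The state is a dict: "time_s": time; "qpos": joint angles; "joint_velocities": joint speeds; "effort": joint torques, N m; "tool_pos": TCP position; "tool_rot": TCP orientation; "force": force on the tool from outside, world axes, zero at the start; "wrist_torque": the same for the moment, N m; "grip_width": finger opening in m.
Only numpy, scipy, OpenCV 4.12 (cv2) and the standard library are available. Lean on these libraries where they do the work, as an engineer would, in place of code of your own. Each camera call takes 0.05 s, during which the arm holds its last target. There are 200 camera calls.

### The job

One of the three closed aluminium cases has a loose brass ball in it (a tassel weight); the other two are packed tight. Pick the cases up one at a time and shake or rock each end to end until you find the one that rattles, and finish still gripping that one: hold it out level and still over the white beading board, at least a hand's breadth above it. The other two cases must end standing upright on the table, let go, about where they stood, and leave the thread spool, the glass bowl and the tool cup alone.

Things in the scene. Friction and masses are not known exactly. Their poses are not given: they have to be found in the camera images.
- case_left_center (a point): closed aluminium case, 160 x 60 x 50 mm (x along its length, y across, z up), walls 5 mm, the left one (largest y); the point is its centre, 25 mm above its underside. Flat plain sides 60 mm apart to grip. Stands on the table, length roughly away from the robot. 0.16 to 0.64 kg without the ball, by chance, so weight is no proof. Any of the three may hold the loose brass ball: 36 mm across, 0.2 kg, free to roll 114 mm end to end
- case_middle_center (a point): closed aluminium case, 160 x 60 x 50 mm (x along its length, y across, z up), walls 5 mm, the middle one; the point is its centre, 25 mm above its underside. Flat plain sides 60 mm apart to grip. Stands on the table, length roughly away from the robot. Same weights and contents as told for the left case
- case_right_center (a point): closed aluminium case, 160 x 60 x 50 mm (x along its length, y across, z up), walls 5 mm, the right one (smallest y); the point is its centre, 25 mm above its underside. Flat plain sides 60 mm apart to grip. Stands on the table, length roughly away from the robot. Same weights and contents as told for the left case
- board_center (a point): white beading board fixed to the table beyond the cases, a slab 140 x 240 x 12 mm with a few tiny beads laid out on it; the point is the centre of its top face, 12 mm above the table; x along its 140 mm side (roughly away from the robot), y along its 240 mm side, z up
- spool: bystander: thread spool standing upright, 60 mm across, 80 mm high, beyond and left of the cases; origin at the centre of its underside
- bowl: bystander: glass bowl of white beads, 84 mm across, 34 mm high, beyond and right of the cases; origin at the centre of its underside
- cup: bystander: white ceramic cup of hand tools, 72 mm across, tools reach 150 mm high, right of the cases; origin at the centre of its underside

How it is judged:
By the outcome, as a careful person would: the job done as asked, in the order asked, and still so for the second after the job is handed in, while the arm keeps its last pose, push and grip.
It also fails if it takes over 69 s, if anything falls off the work surface, if the arm or the gripper's body presses on something with over 40 N, if the wrist force passes 120 N, or if a joint passes its speed limit or range.

## Working session

There is one attempt and no reset: what is moved stays moved. The work goes in short steps, Python scripts to look and compute and a tool call to move; the robot and the scene stay as the last step left them, time stands still between calls to the robot, and variables do not carry over. Pictures are saved under pics/ and viewed, about 8 in all and at most 12, crops included, and the job is handed in when it is done.

Besides the shell and the picture viewer there is one more tool, called as name(argument=value, ...) on one line, values as JSON. apply_moves: Moves the arm, as the interface text tells. Its arguments: {"type":"object","properties":{"targets":{"type":"array","items":{"type":"array"}},"hand":{"type":"number"},"squeeze":{"type":"number"}},"required":["targets"]}

```bash
mkdir -p pics; cat > h.py <<'E'
import numpy as np,cv2
from cell import env
def ray(p,u,v):
    K=np.array(p["camera_matrix"]);T=np.array(p["camera_from_world"])
    d=T[:3,:3].T@np.linalg.solve(K,[u,v,1]);o=-T[:3,:3].T@T[:3,3];return o,d
def at(p,u,v,z):
    o,d=ray(p,u,v);return o+d*(z-o[2])/d[2]
E
python3 - <<'E'
from h import *
np.set_printoptions(precision=3,suppress=True)
o=env.get_obs();print(o)
t=env.read_camera("top");s=env.read_camera("side")
cv2.imwrite("pics/a.png",np.vstack([t["image"]])[:,:,::-1])
cv2.imwrite("pics/b.png",s["image"][:,:,::-1])
for n,z in [("case_left_center",.05),("case_middle_center",.05),("case_right_center",.05),("board_center",.012),("spool",.08),("bowl",.034),("cup",.09)]:
    for r in env.regions_of(t,n)[:3]:
        m=r["region"].astype(np.uint8)
        c,_,a=0,0,0
        rr=cv2.minAreaRect(cv2.findNonZero(m));b=cv2.boxPoints(rr)
        print(n,round(r["conf"],2),r["rect"],"ctr",at(t,*rr[0],z)[:2],"corn",np.array([at(t,*q,z)[:2] for q in b]).round(3).tolist())
T=np.array(t["camera_from_world"]);print(-T[:3,:3].T@T[:3,3])
E
```

```text
{'time_s': 0.0, 'qpos': array([65.435, 18.441, -4.015, 83.176,  1.297, 78.542, -3.259]), 'joint_velocities': array([ 0.084,  0.026, -0.003, -0.055, -0.069, -0.067,  0.005]), 'effort': array([ -0.   , -49.13 ,  -0.404, -31.253,  -0.064,   0.044,   0.   ]), 'tool_pos': array([ 0.278, -0.587,  0.221]), 'tool_rot': array([-179.887,    0.008,   25.375]), 'force': array([ 0.552, -0.229,  0.171]), 'wrist_torque': array([ 0.034, -0.017, -0.018]), 'grip_width': 0.0867169438534541}
case_left_center 0.68 [158.2, 194.7, 189.3, 252.2] ctr [0.475 0.214] corn [[0.399, 0.257], [0.561, 0.244], [0.552, 0.171], [0.391, 0.186]]
case_left_center 0.32 [369.4, 155.5, 397.3, 184.0] ctr [ 0.639 -0.379] corn [[0.678, -0.34], [0.68, -0.419], [0.6, -0.417], [0.599, -0.339]]
case_middle_center 0.59 [252.3, 199.0, 275.9, 259.0] ctr [ 0.46  -0.037] corn [[0.541, -0.008], [0.542, -0.065], [0.381, -0.067], [0.38, -0.01]]
case_right_center 0.92 [299.1, 193.5, 332.2, 253.5] ctr [ 0.474 -0.176] corn [[0.549, -0.129], [0.562, -0.197], [0.401, -0.223], [0.389, -0.156]]
board_center 0.63 [218.4, 131.0, 295.3, 174.4] ctr [ 0.694 -0.012] corn [[0.763, 0.109], [0.767, -0.13], [0.626, -0.13], [0.622, 0.104]]
spool 0.79 [110.5, 152.1, 137.8, 181.8] ctr [0.624 0.367] corn [[0.618, 0.419], [0.671, 0.393], [0.63, 0.316], [0.577, 0.342]]
bowl 0.73 [369.9, 157.4, 397.9, 182.4] ctr [ 0.643 -0.385] corn [[0.644, -0.33], [0.699, -0.384], [0.641, -0.44], [0.587, -0.386]]
cup 0.58 [403.9, 230.0, 439.9, 253.9] ctr [ 0.428 -0.471] corn [[0.462, -0.427], [0.463, -0.518], [0.395, -0.515], [0.394, -0.425]]
[ 0.38  -0.034  1.382]
```

View pics/a.png

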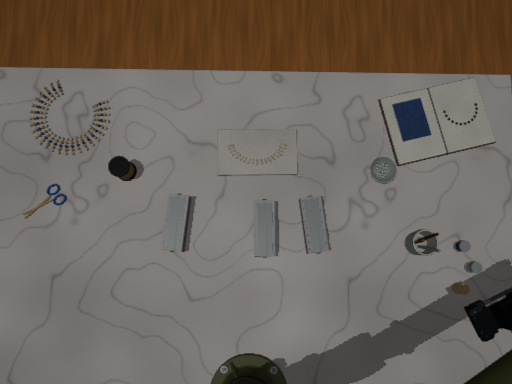

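View pics/b.png

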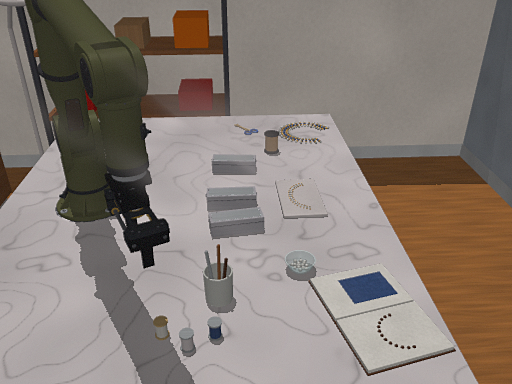

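Top view: the three cases are at pixels (177,222), (264,228) and (314,223). The board is at (257,152), spool (122,168), bowl (383,170) and cup (424,242). The side view agrees, and the path to the right case is clear at height, so I'll start with that one.

apply_moves(targets=[[[5, 10, 30], [0, 0, 0]], [[20, 40, 50], [0, 0, -0.05]], [[40, 85, 60], [0, 0, -0.1]], [[60, 130, 60], [0, 0, -0.15]], [[80, 172, 60], [0, 0, -0.2]], [[100, 215, 60], [0, 0, -0.25]], [[120, 258, 60], [0, 0, -0.283]], [[140, 300, 50], [0, 0, -0.283]]], hand=87, squeeze=60)

```text
time_s: 1.25
tool_pos: [0.4198, -0.2858, 0.2741]
tool_rot: [179.8, -0.1, 9.1]
force: [1.6, 0.5, 0.7]
grip_width: 0.0869
```

apply_moves(targets=[[[20, 40, 0], [0, 0, 0]], [[40, 80, -20], [0, 0, 0]], [[55, 101, -50], [0, 0, 0]], [[59, 107, -80], [0, 0, 0]], [[59, 107, -110], [0, 0, 0]], [[59, 107, -130], [0, 0, 0]], [[59, 107, -140], [0, 0, 0]], [[59, 107, -140], [0, 0, 0]]])

```text
time_s: 2.05
tool_pos: [0.4767, -0.1801, 0.1315]
tool_rot: [-179.9, 0.1, 9.2]
force: [1.0, 0.4, 0.5]
grip_width: 0.0872
```

```bash
python3 - <<'E'
from h import *
np.set_printoptions(precision=3,suppress=True)
o=env.get_obs();print(o)
w=env.read_camera("wrist");print(w["mount"])
cv2.imwrite("pics/c.png",w["image"][:,:,::-1])
E
```

```text
{'time_s': 2.05, 'qpos': array([ 39.752,   6.515, -23.292, 108.636,   2.807,  65.533, -65.42 ]), 'joint_velocities': array([ 0.161, -1.408, -0.038, -2.245, -0.201,  0.775,  0.13 ]), 'effort': array([ -0.136, -32.669,  -1.328, -28.607,  -0.029,  -0.218,  -0.029]), 'tool_pos': array([ 0.477, -0.18 ,  0.132]), 'tool_rot': array([-179.928,    0.112,    9.156]), 'force': array([1.028, 0.359, 0.538]), 'wrist_torque': array([-0.022,  0.008, -0.028]), 'grip_width': 0.08716872755682675}
[[ 0.    -0.962 -0.272  0.074]
 [ 1.     0.     0.001  0.001]
 [-0.    -0.272  0.962 -0.163]
 [ 0.     0.     0.     1.   ]]
```

View pics/c.png

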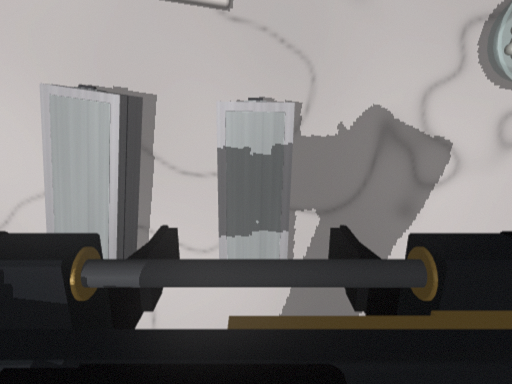

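The wrist view shows the right case centred between the jaws (columns 218–297) and aligned with them. I'll go down, grip and lift.

apply_moves(targets=[[[0, 0, -30], [0, 0, 0]], [[0, 0, -65], [0, 0, 0]], [[0, 0, -95], [0, 0, 0]], [[0, 0, -110], [0, 0, 0]], [[0, 0, -117], [0, 0, 0]], [[0, 0, -118], [0, 0, 0]], [[0, 0, -118], [0, 0, 0]]])

```text
time_s: 2.8
tool_pos: [0.4788, -0.1808, 0.016]
tool_rot: [179.9, -0.1, 9.1]
force: [-0.2, 0.0, 0.7]
grip_width: 0.0872
```

apply_moves(targets=[[[0, 0, 0], [0, 0, 0]], [[0, 0, 0], [0, 0, 0]], [[0, 0, 0], [0, 0, 0]], [[0, 0, 0], [0, 0, 0]], [[0, 0, 0], [0, 0, 0]], [[0, 0, 0], [0, 0, 0]], [[0, 0, 0], [0, 0, 0]]], hand=40, squeeze=60)

```text
time_s: 3.5
tool_pos: [0.4776, -0.1802, 0.0148]
tool_rot: [-180.0, -0.0, 9.2]
force: [-0.9, 0.9, 3.4]
grip_width: 0.0596
```

apply_moves(targets=[[[0, 0, 10], [0, 0, 0]], [[0, 0, 35], [0, 0, 0]], [[0, 0, 70], [0, 0, 0]], [[0, 0, 105], [0, 0, 0]], [[0, 0, 130], [0, 0, 0]], [[0, 0, 145], [0, 0, 0]], [[0, 0, 150], [0, 0, 0]], [[0, 0, 150], [0, 0, 0]]])

```text
time_s: 4.3
tool_pos: [0.4771, -0.1804, 0.1644]
tool_rot: [180.0, 0.0, 9.2]
force: [0.6, 0.8, -5.3]
grip_width: 0.0595
```

```bash
cat > r.py <<'E'
from h import *
np.set_printoptions(precision=3,suppress=True)
o=env.get_obs();y=np.radians(o["tool_rot"][2]);a=np.array([-np.sin(y),np.cos(y),0])
print(o["time_s"],o["tool_pos"],o["tool_rot"],"F",o["force"],"M",o["wrist_torque"],"My_case",o["wrist_torque"]@a, "w",o["grip_width"])
E
python3 r.py
```

```text
4.3 [ 0.477 -0.18   0.164] [179.992   0.024   9.153] F [ 0.556  0.79  -5.259] M [0.017 0.044 0.03 ] My_case 0.04106397644092109 w 0.05951363407997527
```

apply_moves(targets=[[[0, 0, 0], [-0.012, 0.074, 0]], [[0, 0, 0], [-0.032, 0.2, 0]], [[0, 0, 0], [-0.048, 0.296, 0]], [[0, 0, 0], [-0.048, 0.296, 0]], [[0, 0, 0], [-0.048, 0.296, 0]], [[0, 0, 0], [-0.048, 0.296, 0]], [[0, 0, 0], [-0.048, 0.296, 0]], [[0, 0, 0], [-0.048, 0.296, 0]]])

```text
time_s: 5.1
tool_pos: [0.477, -0.1809, 0.1653]
tool_rot: [179.9, 17.1, 9.1]
force: [0.9, 0.1, -6.1]
grip_width: 0.0598
```

```bash
python3 r.py
```

```text
5.1 [ 0.477 -0.181  0.165] [179.905  17.114   9.066] F [ 0.898  0.107 -6.137] M [ 0.16  -0.689  0.004] My_case -0.7054106325498455 w 0.05977201605424265
```

apply_moves(targets=[[[0, 0, 0], [0.016, -0.1, 0]], [[0, 0, 0], [0.032, -0.2, 0]], [[0, 0, 0], [0.048, -0.296, 0]], [[0, 0, 0], [0.064, -0.396, 0]], [[0, 0, 0], [0.08, -0.496, 0]], [[0, 0, 0], [0.096, -0.592, 0]], [[0, 0, 0], [0.096, -0.592, 0]], [[0, 0, 0], [0.096, -0.592, 0]]])

```text
time_s: 5.9
tool_pos: [0.4766, -0.1805, 0.1649]
tool_rot: [180.0, -17.0, 9.1]
force: [0.6, -0.4, -6.0]
grip_width: 0.0595
```

apply_moves(targets=[[[0, 0, 0], [0, 0, 0]], [[0, 0, 0], [0, 0, 0]], [[0, 0, 0], [0, 0, 0]], [[0, 0, 0], [0, 0, 0]]])

```text
time_s: 6.3
tool_pos: [0.4779, -0.18, 0.1644]
tool_rot: [-180.0, -17.1, 9.2]
force: [-0.3, 0.1, -5.6]
grip_width: 0.0599
```

```bash
python3 r.py
```

```text
6.3 [ 0.478 -0.18   0.164] [-179.955  -17.145    9.206] F [-0.278  0.075 -5.594] M [-0.133  0.746  0.014] My_case 0.7576081075576526 w 0.05991496844872161
```

apply_moves(targets=[[[0, 0, 0], [-0.012, 0.074, 0]], [[0, 0, 0], [-0.032, 0.2, 0]], [[0, 0, 0], [-0.048, 0.296, 0]], [[0, 0, 0], [-0.048, 0.296, 0]], [[0, 0, 0], [-0.048, 0.296, 0]], [[0, 0, 0], [-0.048, 0.296, 0]]])

```text
time_s: 6.9
tool_pos: [0.4766, -0.1807, 0.1642]
tool_rot: [-180.0, -0.0, 9.1]
force: [-1.1, 0.3, -6.0]
grip_width: 0.0594
```

```bash
python3 r.py
```

```text
6.9 [ 0.477 -0.181  0.164] [-179.987   -0.01     9.087] F [-1.118  0.311 -6.014] M [ 0.013  0.039 -0.034] My_case 0.0369540417605807 w 0.05943384037904675
```

apply_moves(targets=[[[0, 0, 0], [-0.016, 0.1, 0]], [[0, 0, 0], [-0.04, 0.25, 0]], [[0, 0, 0], [-0.048, 0.296, 0]], [[0, 0, 0], [-0.048, 0.296, 0]], [[0, 0, 0], [-0.048, 0.296, 0]], [[0, 0, 0], [-0.048, 0.296, 0]], [[0, 0, 0], [-0.048, 0.296, 0]], [[0, 0, 0], [-0.048, 0.296, 0]]])

```text
time_s: 7.7
tool_pos: [0.4771, -0.1809, 0.1653]
tool_rot: [179.9, 17.1, 9.1]
force: [0.3, -0.8, -6.1]
grip_width: 0.0597
```

apply_moves(targets=[[[0, 0, 0], [0.012, -0.074, 0]], [[0, 0, 0], [0.032, -0.2, 0]], [[0, 0, 0], [0.048, -0.296, 0]], [[0, 0, 0], [0.048, -0.296, 0]], [[0, 0, 0], [0.048, -0.296, 0]], [[0, 0, 0], [0.048, -0.296, 0]]])

```text
time_s: 8.3
tool_pos: [0.4781, -0.1799, 0.1648]
tool_rot: [-180.0, 0.0, 9.2]
force: [0.1, 0.7, -5.8]
grip_width: 0.0597
```

```bash
python3 r.py
```

```text
8.3 [ 0.478 -0.18   0.165] [-179.995    0.032    9.214] F [ 0.092  0.675 -5.755] M [ 0.006 -0.015 -0.017] My_case -0.01598055930384273 w 0.05970743818765573
```

The level-pose moment changed by only -0.05 Nm between the two tilts. A ball would add about +0.22, so the right case looks packed. I'll put it back.

apply_moves(targets=[[[0, 0, -15], [0, 0, 0]], [[0, 0, -45], [0, 0, 0]], [[0, 0, -85], [0, 0, 0]], [[0, 0, -118], [0, 0, 0]], [[0, 0, -135], [0, 0, 0]], [[0, 0, -145], [0, 0, 0]], [[0, 0, -149.5], [0, 0, 0]], [[0, 0, -149.5], [0, 0, 0]]])

```text
time_s: 9.1
tool_pos: [0.4787, -0.1799, 0.0157]
tool_rot: [180.0, -0.0, 9.2]
force: [-0.3, 0.2, -5.7]
grip_width: 0.0598
```

apply_moves(targets=[[[0, 0, 0], [0, 0, 0]], [[0, 0, 0], [0, 0, 0]], [[0, 0, 0], [0, 0, 0]], [[0, 0, 0], [0, 0, 0]], [[0, 0, 10], [0, 0, 0]], [[0, 0, 30], [0, 0, 0]], [[0, 0, 60], [0, 0, 0]], [[0, 0, 100], [0, 0, 0]]], hand=87)

```text
time_s: 9.9
tool_pos: [0.4763, -0.1798, 0.1156]
tool_rot: [-179.9, 0.1, 9.2]
force: [1.0, -0.7, 0.4]
grip_width: 0.0871
```

```bash
python3 r.py
```

```text
9.9 [ 0.476 -0.18   0.116] [-179.908    0.121    9.168] F [ 1.033 -0.731  0.422] M [-0.007 -0.023 -0.044] My_case -0.0218775809126703 w 0.08711986658903559
```

apply_moves(targets=[[[-2, 30, 10], [0, 0, -0.05]], [[-8, 75, 10], [0, 0, -0.1]], [[-13, 115, 5], [0, 0, -0.148]], [[-16, 140, 0], [0, 0, -0.148]], [[-16, 143, -30], [0, 0, -0.148]], [[-16, 143, -65], [0, 0, -0.148]], [[-16, 143, -92], [0, 0, -0.148]], [[-16, 143, -100], [0, 0, -0.148]]])

```text
time_s: 10.7
tool_pos: [0.4595, -0.0371, 0.0133]
tool_rot: [-180.0, 0.2, 0.7]
force: [-0.7, -0.5, 0.8]
grip_width: 0.0867
```

apply_moves(targets=[[[0, 0, 0], [0, 0, 0]], [[0, 0, 0], [0, 0, 0]], [[0, 0, 0], [0, 0, 0]], [[0, 0, 0], [0, 0, 0]], [[0, 0, 0], [0, 0, 0]], [[0, 0, 0], [0, 0, 0]], [[0, 0, 0], [0, 0, 0]]], hand=40)

```text
time_s: 11.4
tool_pos: [0.4624, -0.0376, 0.0162]
tool_rot: [180.0, -0.1, 0.7]
force: [-0.4, -1.0, 7.3]
grip_width: 0.0591
```

apply_moves(targets=[[[0, 0, 10], [0, 0, 0]], [[0, 0, 35], [0, 0, 0]], [[0, 0, 70], [0, 0, 0]], [[0, 0, 105], [0, 0, 0]], [[0, 0, 130], [0, 0, 0]], [[0, 0, 145], [0, 0, 0]], [[0, 0, 150], [0, 0, 0]], [[0, 0, 150], [0, 0, 0]]])

```text
time_s: 12.2
tool_pos: [0.461, -0.0373, 0.165]
tool_rot: [180.0, 0.0, 0.7]
force: [-0.3, 0.1, -5.7]
grip_width: 0.0598
```

```bash
python3 r.py
```

```text
12.2 [ 0.461 -0.037  0.165] [179.985   0.023   0.677] F [-0.338  0.123 -5.732] M [-0.028  0.019 -0.031] My_case 0.019745699265256905 w 0.059844187071494775
```

Now I'll run the same test on the middle case.

apply_moves(targets=[[[0, 0, 0], [0, 0.075, 0]], [[0, 0, 0], [0, 0.2, 0]], [[0, 0, 0], [0, 0.3, 0]], [[0, 0, 0], [0, 0.3, 0]], [[0, 0, 0], [0, 0.3, 0]], [[0, 0, 0], [0, 0.3, 0]], [[0, 0, 0], [0, 0.3, 0]], [[0, 0, 0], [0, 0.3, 0]]])

```text
time_s: 13.0
tool_pos: [0.4612, -0.0376, 0.1659]
tool_rot: [-179.9, 17.1, 0.7]
force: [0.1, 0.2, -5.5]
grip_width: 0.0596
```

```bash
python3 r.py
```

```text
13.0 [ 0.461 -0.038  0.166] [-179.886   17.076    0.671] F [ 0.112  0.153 -5.513] M [ 0.016 -0.716  0.007] My_case -0.7159665609029363 w 0.059616087890653195
```

apply_moves(targets=[[[0, 0, 0], [0, -0.075, 0]], [[0, 0, 0], [0, -0.2, 0]], [[0, 0, 0], [0, -0.3, 0]], [[0, 0, 0], [0, -0.3, 0]], [[0, 0, 0], [0, -0.3, 0]], [[0, 0, 0], [0, -0.3, 0]]])

```text
time_s: 13.6
tool_pos: [0.4621, -0.0373, 0.1656]
tool_rot: [-180.0, 0.0, 0.7]
force: [0.9, 0.5, -5.8]
grip_width: 0.0593
```

```bash
python3 r.py
```

```text
13.6 [ 0.462 -0.037  0.166] [-179.998    0.012    0.685] F [ 0.886  0.514 -5.839] M [ 0.045  0.023 -0.044] My_case 0.022829888617284553 w 0.05931312266367688
```

apply_moves(targets=[[[0, 0, 0], [0, -0.075, 0]], [[0, 0, 0], [0, -0.2, 0]], [[0, 0, 0], [0, -0.3, 0]], [[0, 0, 0], [0, -0.3, 0]], [[0, 0, 0], [0, -0.3, 0]], [[0, 0, 0], [0, -0.3, 0]], [[0, 0, 0], [0, -0.3, 0]], [[0, 0, 0], [0, -0.3, 0]]])

```text
time_s: 14.4
tool_pos: [0.4623, -0.037, 0.1652]
tool_rot: [179.9, -17.1, 0.7]
force: [-1.0, 0.4, -5.8]
grip_width: 0.0598
```

```bash
python3 r.py
```

```text
14.4 [ 0.462 -0.037  0.165] [179.854 -17.134   0.733] F [-1.01   0.437 -5.799] M [0.015 0.769 0.009] My_case 0.7687069996469618 w 0.05982453115332431
```

apply_moves(targets=[[[0, 0, 0], [0, 0.075, 0]], [[0, 0, 0], [0, 0.2, 0]], [[0, 0, 0], [0, 0.3, 0]], [[0, 0, 0], [0, 0.3, 0]], [[0, 0, 0], [0, 0.3, 0]], [[0, 0, 0], [0, 0.3, 0]]])

```text
time_s: 15.0
tool_pos: [0.4609, -0.0374, 0.1649]
tool_rot: [180.0, -0.0, 0.7]
force: [-0.6, -0.8, -4.3]
grip_width: 0.0599
```

```bash
python3 r.py
```

```text
15.0 [ 0.461 -0.037  0.165] [179.98   -0.033   0.659] F [-0.596 -0.816 -4.348] M [-0.03   0.081 -0.003] My_case 0.08123772019813805 w 0.05985963150381337
```

The middle case gives the same signature as the right one: no shift in the ball's direction. I'll return it and test the left.

apply_moves(targets=[[[0, 0, -15], [0, 0, 0]], [[0, 0, -45], [0, 0, 0]], [[0, 0, -85], [0, 0, 0]], [[0, 0, -118], [0, 0, 0]], [[0, 0, -135], [0, 0, 0]], [[0, 0, -145], [0, 0, 0]], [[0, 0, -149.5], [0, 0, 0]], [[0, 0, -150], [0, 0, 0]]])

```text
time_s: 15.8
tool_pos: [0.462, -0.0377, 0.0163]
tool_rot: [179.9, -0.1, 0.7]
force: [-0.4, -1.3, -5.6]
grip_width: 0.0597
```

apply_moves(targets=[[[0, 0, 0], [0, 0, 0]], [[0, 0, 0], [0, 0, 0]], [[0, 0, 0], [0, 0, 0]], [[0, 0, 0], [0, 0, 0]], [[0, 0, 10], [0, 0, 0]], [[0, 0, 30], [0, 0, 0]], [[0, 0, 60], [0, 0, 0]], [[0, 0, 100], [0, 0, 0]]], hand=87)

```text
time_s: 16.6
tool_pos: [0.4603, -0.0369, 0.1156]
tool_rot: [-179.9, 0.1, 0.7]
force: [-0.1, -0.8, -0.0]
grip_width: 0.0868
```

apply_moves(targets=[[[1, 30, 10], [0, 0, -0.03]], [[4, 75, 10], [0, 0, -0.06]], [[8, 120, 10], [0, 0, -0.1]], [[12, 165, 10], [0, 0, -0.1]], [[15, 210, 5], [0, 0, -0.1]], [[17, 245, 0], [0, 0, -0.1]], [[17, 258, 0], [0, 0, -0.1]], [[17, 258, 0], [0, 0, -0.1]]])

```text
time_s: 17.4
tool_pos: [0.4778, 0.2237, 0.1157]
tool_rot: [-179.9, 0.0, -4.8]
force: [0.4, 0.2, 0.6]
grip_width: 0.0869
```

```bash
python3 r.py; python3 - <<'E'
from h import *
w=env.read_camera("wrist");cv2.imwrite("pics/d.png",w["image"][:,:,::-1])
E
```

```text
17.4 [0.478 0.224 0.116] [-179.89     0.017   -4.772] F [0.403 0.225 0.563] M [0.082 0.089 0.023] My_case 0.09540996389819653 w 0.08685358384460198
```

View pics/d.png

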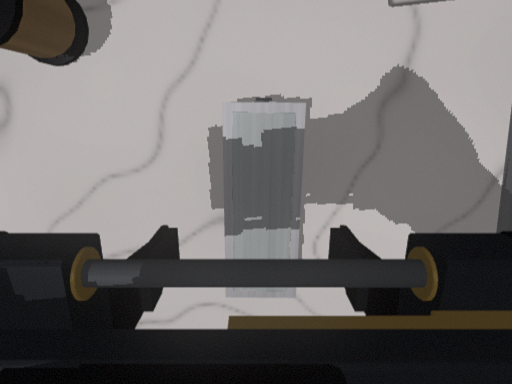

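The left case is about 5 mm to the right of the jaw centre (columns 223–306). I'll correct for that and grip.

apply_moves(targets=[[[0, -4, -20], [0, 0, 0]], [[0, -4, -50], [0, 0, 0]], [[0, -4, -80], [0, 0, 0]], [[0, -4, -94], [0, 0, 0]], [[0, -4, -100], [0, 0, 0]], [[0, -4, -100], [0, 0, 0]]])

```text
time_s: 18.05
tool_pos: [0.4787, 0.216, 0.0152]
tool_rot: [180.0, 0.0, -5.1]
force: [-0.2, -0.7, -1.3]
grip_width: 0.0868
```

apply_moves(targets=[[[0, 0, 0], [0, 0, 0]], [[0, 0, 0], [0, 0, 0]], [[0, 0, 0], [0, 0, 0]], [[0, 0, 0], [0, 0, 0]], [[0, 0, 0], [0, 0, 0]], [[0, 0, 0], [0, 0, 0]], [[0, 0, 0], [0, 0, 0]]], hand=40)

```text
time_s: 18.75
tool_pos: [0.4789, 0.217, 0.0156]
tool_rot: [-180.0, -0.0, -5.0]
force: [-1.2, -0.2, 5.0]
grip_width: 0.0593
```

apply_moves(targets=[[[0, 0, 10], [0, 0, 0]], [[0, 0, 35], [0, 0, 0]], [[0, 0, 70], [0, 0, 0]], [[0, 0, 105], [0, 0, 0]], [[0, 0, 130], [0, 0, 0]], [[0, 0, 145], [0, 0, 0]], [[0, 0, 150], [0, 0, 0]], [[0, 0, 150], [0, 0, 0]]])

```text
time_s: 19.55
tool_pos: [0.4781, 0.2162, 0.1646]
tool_rot: [180.0, 0.0, -5.1]
force: [0.7, -0.9, -6.5]
grip_width: 0.0596
```

```bash
python3 r.py
```

```text
19.55 [0.478 0.216 0.165] [179.957   0.044  -5.066] F [ 0.692 -0.902 -6.549] M [ 0.044 -0.011 -0.028] My_case -0.007241576820287184 w 0.0596150708038154
```

apply_moves(targets=[[[0, 0, 0], [0.007, 0.075, 0]], [[0, 0, 0], [0.017, 0.2, 0]], [[0, 0, 0], [0.026, 0.3, 0]], [[0, 0, 0], [0.026, 0.3, 0]], [[0, 0, 0], [0.026, 0.3, 0]], [[0, 0, 0], [0.026, 0.3, 0]], [[0, 0, 0], [0.026, 0.3, 0]], [[0, 0, 0], [0.026, 0.3, 0]]])

```text
time_s: 20.35
tool_pos: [0.4779, 0.2169, 0.1658]
tool_rot: [179.9, 17.1, -5.0]
force: [1.0, -0.5, -6.3]
grip_width: 0.0595
```

```bash
python3 r.py
```

```text
20.35 [0.478 0.217 0.166] [179.92   17.127  -5.002] F [ 0.985 -0.523 -6.311] M [-0.032 -0.638 -0.014] My_case -0.6383353354445116 w 0.05945252323500657
```

apply_moves(targets=[[[0, 0, 0], [-0.007, -0.075, 0]], [[0, 0, 0], [-0.017, -0.2, 0]], [[0, 0, 0], [-0.026, -0.3, 0]], [[0, 0, 0], [-0.026, -0.3, 0]], [[0, 0, 0], [-0.026, -0.3, 0]], [[0, 0, 0], [-0.026, -0.3, 0]]])

```text
time_s: 20.95
tool_pos: [0.4793, 0.2161, 0.1653]
tool_rot: [-180.0, 0.1, -5.1]
force: [0.7, 0.4, -5.8]
grip_width: 0.0597
```

```bash
python3 r.py
```

```text
20.95 [0.479 0.216 0.165] [-179.99     0.05    -5.136] F [ 0.667  0.388 -5.839] M [0.015 0.096 0.062] My_case 0.09717687570672504 w 0.05969991177961443
```

apply_moves(targets=[[[0, 0, 0], [-0.007, -0.075, 0]], [[0, 0, 0], [-0.017, -0.2, 0]], [[0, 0, 0], [-0.026, -0.3, 0]], [[0, 0, 0], [-0.026, -0.3, 0]], [[0, 0, 0], [-0.026, -0.3, 0]], [[0, 0, 0], [-0.026, -0.3, 0]], [[0, 0, 0], [-0.026, -0.3, 0]], [[0, 0, 0], [-0.026, -0.3, 0]]])

```text
time_s: 21.75
tool_pos: [0.4793, 0.2168, 0.1651]
tool_rot: [-179.9, -17.2, -5.1]
force: [-0.6, 0.1, -6.2]
grip_width: 0.0596
```

```bash
python3 r.py
```

```text
21.75 [0.479 0.217 0.165] [-179.871  -17.152   -5.135] F [-0.578  0.063 -6.243] M [0.03  0.648 0.017] My_case 0.6483765107702579 w 0.05959387935853837
```

apply_moves(targets=[[[0, 0, 0], [0.007, 0.075, 0]], [[0, 0, 0], [0.017, 0.2, 0]], [[0, 0, 0], [0.026, 0.3, 0]], [[0, 0, 0], [0.026, 0.3, 0]], [[0, 0, 0], [0.026, 0.3, 0]], [[0, 0, 0], [0.026, 0.3, 0]]])

```text
time_s: 22.35
tool_pos: [0.4777, 0.2172, 0.1651]
tool_rot: [180.0, -0.1, -5.0]
force: [-0.4, -0.3, -6.1]
grip_width: 0.0594
```

```bash
python3 r.py
```

```text
22.35 [0.478 0.217 0.165] [179.976  -0.066  -4.978] F [-0.393 -0.291 -6.098] M [ 0.041 -0.051  0.071] My_case -0.047639322510895886 w 0.059434179513532
```

Left: the level-pose moment is +0.10 after tilting forward and -0.05 after tilting back, which is the ball's sign, and the tilted moments are 0.2 smaller. Readings are noisy, so I'll repeat with averaging, using a steeper tilt.

```bash
cat > m.py <<'E'
from h import *
A=[]
for i in range(10):
    o=env.get_obs();y=np.radians(o["tool_rot"][2]);A.append([o["wrist_torque"]@[-np.sin(y),np.cos(y),0],o["force"][2],o["tool_rot"][1]])
    env.read_camera("wrist")
A=np.array(A);print(o["time_s"],A.mean(0).round(3),A.std(0).round(3))
E
python3 m.py
```

```text
22.8 [-0.084 -5.586 -0.097] [0.026 0.493 0.028]
```

apply_moves(targets=[[[0, 0, 0], [0.007, 0.075, 0]], [[0, 0, 0], [0.017, 0.2, 0]], [[0, 0, 0], [0.026, 0.3, 0]], [[0, 0, 0], [0.03, 0.35, 0]], [[0, 0, 0], [0.03, 0.35, 0]], [[0, 0, 0], [0.03, 0.35, 0]], [[0, 0, 0], [0.03, 0.35, 0]], [[0, 0, 0], [0.03, 0.35, 0]]])

```text
time_s: 23.65
tool_pos: [0.478, 0.217, 0.1657]
tool_rot: [179.9, 20.0, -5.0]
force: [0.1, -0.6, -5.9]
grip_width: 0.0596
```

apply_moves(targets=[[[0, 0, 0], [-0.007, -0.075, 0]], [[0, 0, 0], [-0.015, -0.175, 0]], [[0, 0, 0], [-0.024, -0.275, 0]], [[0, 0, 0], [-0.028, -0.33, 0]], [[0, 0, 0], [-0.028, -0.33, 0]], [[0, 0, 0], [-0.028, -0.33, 0]]])

```text
time_s: 24.25
tool_pos: [0.478, 0.2163, 0.1656]
tool_rot: [179.9, 1.1, -5.0]
force: [0.0, -0.3, -5.9]
grip_width: 0.0596
```

```bash
python3 m.py
```

```text
24.7 [ 0.071 -5.627  1.215] [0.031 0.528 0.031]
```

apply_moves(targets=[[[0, 0, 0], [-0.007, -0.075, 0]], [[0, 0, 0], [-0.017, -0.2, 0]], [[0, 0, 0], [-0.026, -0.3, 0]], [[0, 0, 0], [-0.032, -0.37, 0]], [[0, 0, 0], [-0.032, -0.37, 0]], [[0, 0, 0], [-0.032, -0.37, 0]], [[0, 0, 0], [-0.032, -0.37, 0]], [[0, 0, 0], [-0.032, -0.37, 0]]])

```text
time_s: 25.55
tool_pos: [0.4793, 0.2168, 0.1653]
tool_rot: [-179.8, -20.0, -5.1]
force: [1.4, -0.9, -5.8]
grip_width: 0.0599
```

apply_moves(targets=[[[0, 0, 0], [0.007, 0.075, 0]], [[0, 0, 0], [0.015, 0.175, 0]], [[0, 0, 0], [0.024, 0.275, 0]], [[0, 0, 0], [0.028, 0.33, 0]], [[0, 0, 0], [0.028, 0.33, 0]], [[0, 0, 0], [0.028, 0.33, 0]]])

```text
time_s: 26.15
tool_pos: [0.479, 0.2168, 0.1646]
tool_rot: [-179.9, -1.1, -5.1]
force: [-0.3, -0.1, -6.0]
grip_width: 0.0599
```

```bash
python3 m.py
```

```text
26.6 [-0.024 -5.827 -1.203] [0.022 0.486 0.038]
```

With the rigid part removed, the moment is +0.12 versus -0.08 Nm. That 0.2 Nm jump equals the ball's 0.22, so the left case has the ball. I'll level it and carry it over the board.

apply_moves(targets=[[[3, -3, 5], [0.002, 0.02, 0]], [[12, -13, 15], [0.002, 0.02, 0]], [[27, -29, 25], [0.002, 0.02, 0]], [[47, -50, 35], [0.002, 0.02, 0]], [[70, -74, 40], [0.002, 0.02, 0]], [[95, -101, 40], [0.002, 0.02, 0]], [[121, -129, 40], [0.002, 0.02, 0]], [[145, -155, 40], [0.002, 0.02, 0]]])

```text
time_s: 27.45
tool_pos: [0.6258, 0.0579, 0.2055]
tool_rot: [180.0, -0.1, -5.2]
force: [0.1, -0.7, -5.4]
grip_width: 0.0595
```

apply_moves(targets=[[[22, -23, 0], [0, 0, 0]], [[41, -43, 0], [0, 0, 0]], [[55, -58, 0], [0, 0, 0]], [[64, -68, 0], [0, 0, 0]], [[69, -73, 0], [0, 0, 0]], [[70, -74, 0], [0, 0, 0]], [[70, -74, 0], [0, 0, 0]], [[70, -74, 0], [0, 0, 0]]])

```text
time_s: 28.25
tool_pos: [0.6929, -0.0108, 0.2054]
tool_rot: [-180.0, 0.0, -4.9]
force: [0.5, 0.4, -6.1]
grip_width: 0.0596
```

```bash
python3 r.py; python3 - <<'E'
from h import *
t=env.read_camera("top");s=env.read_camera("side")
cv2.imwrite("pics/e.png",np.hstack([t["image"][90:300,90:450],s["image"][60:270,150:400]])[:,:,::-1])
E
```

```text
28.25 [ 0.693 -0.011  0.205] [-179.976    0.018   -4.927] F [ 0.512  0.38  -6.136] M [ 0.043 -0.051  0.019] My_case -0.04686461508343408 w 0.05959933109564359
```

View pics/e.png

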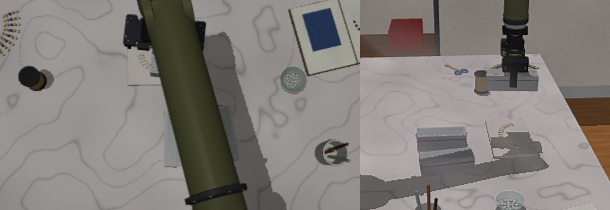

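The picture shows the case gripped level above the board, with its shadow on the board at about (510,140). The other two cases stand upright at (443,145), and the spool, bowl and cup haven't moved.

apply_moves(targets=[[[0, 0, 0], [0, 0, 0]], [[0, 0, 0], [0, 0, 0]], [[0, 0, 0], [0, 0, 0]], [[0, 0, 0], [0, 0, 0]], [[0, 0, 0], [0, 0, 0]]])

```text
time_s: 28.85
tool_pos: [0.6935, -0.0124, 0.2051]
tool_rot: [180.0, 0.0, -5.0]
force: [0.1, 0.2, -4.8]
grip_width: 0.0595
```

```bash
python3 r.py; python3 -c "from cell import env; print(env.sign_off())"
```

```text
28.85 [ 0.693 -0.012  0.205] [179.996   0.005  -5.045] F [ 0.06   0.2   -4.842] M [ 0.035 -0.05   0.066] My_case -0.04642186231826723 w 0.05947021971981033
the job is handed in; nothing more can be done
None
```

The loose ball is in the left case, and I handed in with the arm still gripping it at 28.9 s of the 69 s allowed.

- **Finding it:** I picked up each case, right, then middle, then left, and rocked it end to end about 17°, watching the wrist moment.
    - **Left:** when levelled, the moment jumped by about 0.2 Nm depending on which way I had last tipped it, close to the 0.22 Nm a rolling ball would give. A second, averaged run at 20° agreed.
    - **Right and middle:** these changed by about 0.05 Nm the opposite way. That is roughly the sensor noise, so I took both as packed. I judged them on single readings, without averaging.
- **Final hold:** the tool is level to within 0.1° at (0.693, -0.012), with the grip on the case steady at 59.5 mm. By my calculation the case's underside is about 18 cm above the board.
- **The rest of the scene:** the last pictures show the right and middle cases standing upright and released. I put each down at the pose where I picked it up. The spool, bowl and cup look untouched. The arm partly hid the two cases in the top view, so that check rests mainly on the side view.

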